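Find the rocking tub lid and press it home

TASK

One of the four round lids on the pastry tubs is not on properly, though all look alike: press lightly near the edge of one lid after another until you find the one that rocks, then push that lid down in the middle until it is fully home and level, and let go. Do it all with the fingertips: do not pinch or lift any lid, and leave the other things on the board and table where they are.

Things in the scene. Friction and masses are not known exactly. Their poses are not given: they have to be found in the camera images.
- lid_1: one of four identical round push-on lids of white plastic, 102 mm across: flat top 4 mm thick, 12 mm skirt hiding the rim of the pale translucent tub below (92 mm across, fixed to the board). Origin: centre of the top face; z up; round, so yaw means nothing. All four tops start level, 82 mm above the table: height does not tell which is loose, and any of the four may be. About 3 mm sideways play, 55 to 100 g
- lid_2: the same kind of lid and origin as lid_1. How lids behave: a sound lid rests firmly on its tub's rim and does not give. The loose one balances level on a stiff snap stud, 16 mm across, under its middle: a light press (under 1 N) 30 to 40 mm from its centre, on any side, tips that side down by about 0.15 rad until it meets the rim, and it swings back level when released
- lid_3: the same kind of lid and origin as lid_1. Seating: on the loose lid a push of about 10 to 20 N, within 7 mm of its middle, drives the stud down 6 mm; the lid then lies on its rim and stays there, its top 76 mm above the table. Lighter pushes leave the stud where it is
- lid_4: the same kind of lid, origin and behaviour as lids 1 to 3
- board: fixed wooden board 360 x 420 mm, 18 mm thick, that carries the four tubs in two rows of two, about 150 mm apart along its x and 190 mm along its y. Origin: centre of its underside on the table; x along the 360 mm side
- nozzle: bystander: steel piping nozzle, a cone 30 mm across and 42 mm high, standing on the board between the four tubs. Origin: centre of its underside
- cutter: bystander: steel ring cutter 48 mm across, 25 mm high, on the board between the two far tubs. Origin: centre of its underside
- spice: bystander: small jar 36 mm across, 60 mm high, on the board between the two near tubs. Origin: centre of its underside
- mug: bystander: mug 76 mm across, 90 mm high, on the table, left of the board. Origin: centre of its underside
- bowl: bystander: white bowl 130 mm across, 50 mm high, right of the board. Origin: centre of its underside
- syrup: bystander: bottle 60 mm across, 150 mm high, right of the board. Origin: centre of its underside

How it is judged:
By the outcome, as a careful person would: the job done as asked, in the order asked, and still so for the second after the job is handed in, with the robot touching nothing.
It also fails if it takes over 48 s, if anything falls off the work surface, if the arm or the gripper's body presses on something with over 40 N, if the wrist force passes 120 N, or if a joint passes its speed limit or range.

ROBOT

A 6-joint arm with a two-finger parallel gripper is mounted at the origin on the work surface. World frame = base frame: x ahead of the robot, y to its left, z up, the work surface at z = 0. Lengths are in m, angles in rad, forces in N, time in s.
With the tool pointing down it reaches from about 0.375 to 0.825 m from the base axis. Payload 5.5 kg.
Tool frame: the origin (TCP) lies at the very end of the fingers, on their centre line; the grasp point (between the pads) lies 19 mm behind it; z points along the fingers, y is the line along which they close (so a half turn about z gives the same grasp; the last joint's range is limited). The gripper opens to 85 mm and grips with 20 to 120 N. Pads are 22 mm wide; open, the fingers measure 114 mm over their backs; the gripper's body (76 mm by 85 mm) begins 54 mm behind the grasp point. The pads swing forward as they close: fully open they stand 13 mm farther back than shut.
Start: joints at [1.243, 0.314, -0.047, 1.21, 0, 1.571], TCP at [0.193, 0.568, 0.231] pointing down, gripper open.
Joint ranges: [-2.67, 2.67], [-0.69, 1.73], [-1.03, 1.25], [-2.08, 2.16], [-1.42, 1.45], [-3.14, 3.14]. Speed limits (rad/s): [2.39, 2.39, 3.01, 3.14, 3.14, 3.14].

INTERFACE

Orientations are given as [roll, pitch, yaw] about the fixed x, y, z axes, in that order (R = Rz(yaw) Ry(pitch) Rx(roll)).
In Python, from bench import robot gives the robot as it stands.
- The arm moves only by the tool step_arm, never from a script. Its argument "increments" is text: rows parted by semicolons, each of 7 numbers parted by spaces: the shift along the world's x, y, z in mm, then the turn, a rotation vector about the world's x, y, z in degrees, then the closure, from 0 (fully open) to 1 (shut). A call has 1 to 10 rows; each row shifts and turns the commanded pose from where the row before left it; what a row does not reach is not made up. A row lasts 1/12 s, in which the tool goes at most 41.7 mm and 7.16 degrees, less where a joint would pass 70% of its speed; a pose out of reach is approached as far as the arm can. A call with a gripper value outside its range is refused whole. The fingers move at their own pace and stop on an object; "grip_force" is the grip in N (left out, the last holds). Time passes only in rows, so rows that do not move let the fingers close. It gives the time, the measured TCP pose, the force, the opening and the grip force at its end, in the units of the state.
- robot.get_state(): the state, without advancing time (a new reading comes with each control period).
- robot.camera(name): name is "scene" or "side" or "wrist"; returns a dict with "pixels" (384x512x3 uint8, red, green, blue), "camera_matrix" (3x3 intrinsics, pixels), "D" ([k1, k2, p1, p2, k3] as OpenCV has them; the pictures are not rectified), "world_from_camera" (4x4, takes a point from camera to world coordinates); the wrist camera has in their place "tool_from_camera" (4x4, takes a point from camera to tool coordinates, whose origin is the TCP and whose axes are the flange's). Camera axes: x right, y up, looking along -z (the intrinsics and any distortion apply to the point x, -y, -z); pixel columns grow to the right and rows downward; lengths in m; the calibration is good to about 2 mm. A picture is of the moment at which its call begins: read the wrist's pose just before it. There is no depth.
- robot.sign_off(): hands the job in; it is judged then, once.
The state is a dict: "time_s": time; "joint_pos": joint angles; "joint_vel": joint speeds; "joint_efforts": joint torques, N m; "eef_pos": TCP position; "orientation": TCP orientation; "ft_force": force on the tool from outside, world axes, zero at the start; "wrist_torque": the same for the moment, N m; "finger_gap": finger opening in m; "finger_force": force on a finger pad.
Only numpy, scipy, OpenCV 4.12 (cv2) and the standard library are available. Lean on these libraries where they do the work, as an engineer would, in place of code of your own. Each camera call takes 0.05 s, during which the arm holds its last target. There are 200 camera calls.

## Working session

There is one attempt and no reset: what is moved stays moved. The work goes in short steps, Python scripts to look and compute and a tool call to move; the robot and the scene stay as the last step left them, time stands still between calls to the robot, and variables do not carry over. Pictures are saved under pics/ and viewed, at most 10 in all, crops included, and the job is handed in when it is done.

Besides the shell and the picture viewer there is one more tool, called by a JSON object that holds its "method" and its "body". step_arm: Moves the arm, as the interface text tells. Its arguments: {"type":"object","properties":{"increments":{"type":"string"},"grip_force":{"type":"number"}},"required":["increments"]}

```bash
mkdir -p pics; python3 - <<'E'
from bench import robot
import cv2,numpy as np,pickle
s=robot.get_state();print({k:np.round(v,3) for k,v in s.items()})
d={}
for n in("scene","side"):
    c=robot.camera(n);d[n]=c;cv2.imwrite(f"pics/{n}0.png",c["pixels"][:,:,::-1])
    print(n,np.round(c["world_from_camera"],3).tolist())
pickle.dump(d,open("d.pkl","wb"))
E
```

```text
{'time_s': np.float64(0.0), 'joint_pos': array([ 1.243,  0.314, -0.048,  1.21 , -0.   ,  1.571]), 'joint_vel': array([-0.   , -0.001,  0.002, -0.001, -0.001,  0.001]), 'joint_efforts': array([ 0.0000e+00, -5.3959e+01,  3.3975e+01,  1.9000e-02,  0.0000e+00,
       -0.0000e+00]), 'eef_pos': array([0.193, 0.567, 0.23 ]), 'orientation': array([-3.14 ,  0.   ,  2.814]), 'ft_force': array([ 0.156, -0.231,  0.545]), 'wrist_torque': array([ 0.011,  0.06 , -0.059]), 'finger_force': np.float64(0.0), 'finger_gap': np.float64(0.085)}
scene [[-0.421, -0.691, 0.588, 1.312], [0.907, -0.329, 0.264, 0.326], [0.011, 0.644, 0.765, 1.034], [0.0, 0.0, 0.0, 1.0]]
side [[0.955, 0.182, -0.233, 0.33], [-0.295, 0.634, -0.715, -0.699], [0.018, 0.752, 0.659, 0.715], [0.0, 0.0, 0.0, 1.0]]
```

View pics/scene0.png

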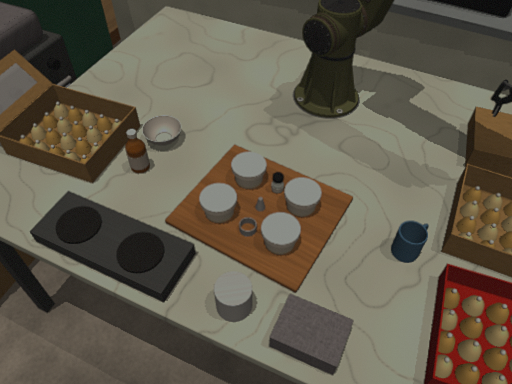

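View pics/side0.png

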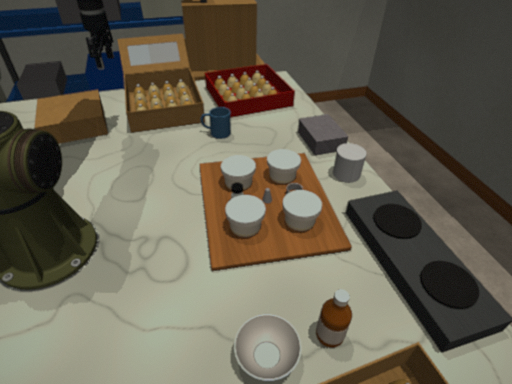

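The scene view shows four lids at about (249,163), (303,190), (219,196) and (281,226). The side view shows them at about (238,166), (283,160), (245,209) and (302,204). I'll enlarge both.

```bash
python3 - <<'E'
import cv2,pickle
d=pickle.load(open("d.pkl","rb"))
for n,(x,y) in {"scene":(165,140),"side":(195,135)}.items():
    im=d[n]["pixels"][y:y+145,x:x+195,::-1]
    cv2.imwrite(f"pics/{n}_crop.png",cv2.resize(im,None,fx=4,fy=4,interpolation=cv2.INTER_CUBIC))
E
```

```text
(no output)
```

View pics/scene_crop.png

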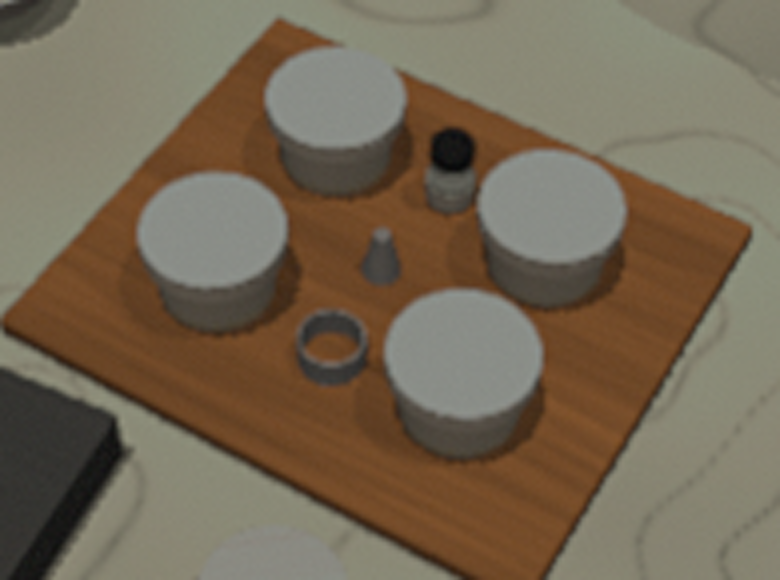

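View pics/side_crop.png

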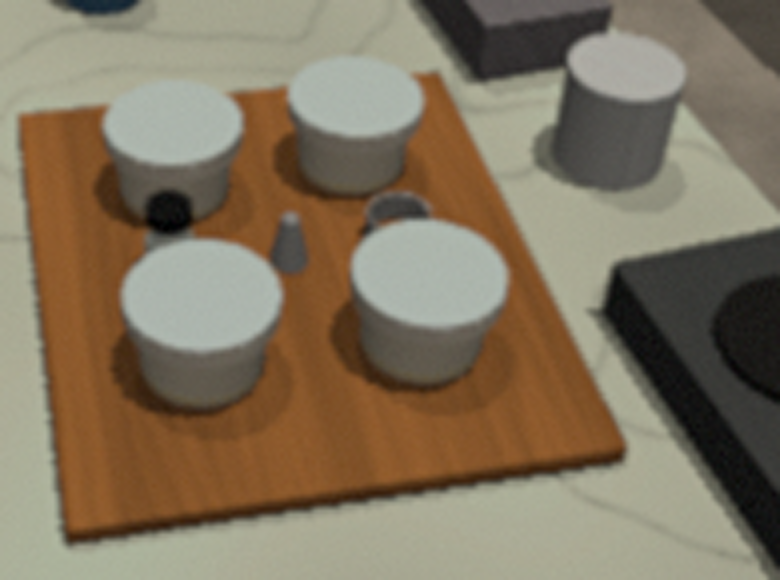

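Lid tops in the crops as left/right/top (crop px):

| Lid | Scene | Side |
|---|---|---|
| A (near right) | 265/407/47 | 121/283/240 |
| B (near left) | 478/626/150 | 103/243/83 |
| C (far right) | 138/288/173 | 350/508/220 |
| D (far left) | 385/543/290 | 288/424/57 |

I'll fit 102 mm circles at z = 82 mm.

```bash
python3 - <<'E'
import cv2,pickle,numpy as np
from scipy.optimize import least_squares
d=pickle.load(open("d.pkl","rb"))
off={"scene":(165,140),"side":(195,135)}
box={"A":{"scene":(265,407,47),"side":(121,283,240)},"B":{"scene":(478,626,150),"side":(103,243,83)},
"C":{"scene":(138,288,173),"side":(350,508,220)},"D":{"scene":(385,543,290),"side":(288,424,57)}}
t=np.linspace(0,2*np.pi,181)
def proj(n,P):
    c=d[n];T=np.linalg.inv(c["world_from_camera"]);Q=P@T[:3,:3].T+T[:3,3];Q=Q*[1,-1,-1]
    p=cv2.projectPoints(Q,np.zeros(3),np.zeros(3),np.array(c["camera_matrix"]),np.array(c["D"],float))[0][:,0]
    return (p-off[n]+.5)*4-.5
def res(q,b,ns):
    P=np.c_[q[0]+.051*np.cos(t),q[1]+.051*np.sin(t),0*t+.082]
    r=[]
    for n in ns:
        p=proj(n,P);r+=list(np.array([p[:,0].min(),p[:,0].max(),p[:,1].min()])-b[n])
    return np.array(r)
C={}
for k,b in box.items():
    for ns in(["scene"],["side"],["scene","side"]):
        s=least_squares(res,[.5,0.],args=(b,ns),x_scale=.01,diff_step=1e-4);print(k,ns,s.x.round(4),s.fun.round(1))
E
```

```text
A ['scene'] [ 0.498 -0.071] [ 0.9 -0.9  0.1]
A ['side'] [ 0.5017 -0.0704] [ 1.4 -1.4  0.2]
A ['scene', 'side'] [ 0.5009 -0.0702] [-0.  -1.7  2.9  0.3 -2.6  0.2]
B ['scene'] [0.5266 0.1087] [ 0.3 -0.3  0. ]
B ['side'] [0.5294 0.1081] [ 0.7 -0.7  0.1]
B ['scene', 'side'] [0.5288 0.1089] [-0.5 -1.   2.2 -0.5 -1.8 -0.4]
C ['scene'] [ 0.6466 -0.0927] [ 0.2 -0.2  0. ]
C ['side'] [ 0.6499 -0.0918] [ 1.  -1.   0.1]
C ['scene', 'side'] [ 0.6489 -0.0921] [-0.7 -0.9  2.6 -0.3 -2.2  0.6]
D ['scene'] [0.668  0.1027] [ 0.2 -0.2  0. ]
D ['side'] [0.6715 0.1042] [ 0.7 -0.7  0.1]
D ['scene', 'side'] [0.6701 0.1031] [-0.5 -0.7  2.5 -0.7 -1.9  1.1]
```

Both views agree to about 3 mm. I'll shut the fingers and fly to a point 35 mm on the +y side of lid B.

{"method": "step_arm", "body": {"increments": "21 -26.5 0 0 0 0 1;21 -26.5 0 0 0 0 1;21 -26.5 0 0 0 0 1;21 -26.5 0 0 0 0 1;21 -26.5 0 0 0 0 1;21 -26.5 0 0 0 0 1;21 -26.5 0 0 0 0 1;21 -26.5 0 0 0 0 1"}}

```text
time_s: 0.77
eef_pos: [0.3617, 0.3545, 0.231]
orientation: [-3.141, -0.0, 2.814]
ft_force: [0.6, 0.6, 0.3]
finger_gap: -0.0001
finger_force: 0.0
```

{"method": "step_arm", "body": {"increments": "21 -26.5 -10 0 0 0 1;21 -26.5 -10 0 0 0 1;21 -26.5 -10 0 0 0 1;21 -26.5 -15 0 0 0 1;21 -26.5 -15 0 0 0 1;21 -26.5 -20 0 0 0 1;21 -26.5 -20 0 0 0 1;21 -26.5 -20 0 0 0 1;0 0 0 0 0 0 1;0 0 0 0 0 0 1"}}

```text
time_s: 1.6
eef_pos: [0.5286, 0.1422, 0.1095]
orientation: [-3.14, -0.003, 2.811]
ft_force: [-0.4, 0.9, 0.3]
finger_gap: 0.0003
finger_force: 0.0
```

{"method": "step_arm", "body": {"increments": "0 0 -6 0 0 0 1;0 0 -6 0 0 0 1;0 0 -5 0 0 0 1;0 0 -4 0 0 0 1;0 0 -3 0 0 0 1;0 0 0 0 0 0 1;0 0 0 0 0 0 1"}}

```text
time_s: 2.18
eef_pos: [0.529, 0.1444, 0.0873]
orientation: [-3.142, -0.0, 2.814]
ft_force: [0.7, -0.7, 0.6]
finger_gap: -0.0001
finger_force: 0.0
```

{"method": "step_arm", "body": {"increments": "0 0 -1 0 0 0 1;0 0 -0.5 0 0 0 1;0 0 -0.5 0 0 0 1;0 0 -0.5 0 0 0 1;0 0 0 0 0 0 1;0 0 0 0 0 0 1"}}

```text
time_s: 2.68
eef_pos: [0.5292, 0.144, 0.0848]
orientation: [-3.142, -0.0, 2.814]
ft_force: [-0.1, 0.4, -0.6]
finger_gap: -0.0002
finger_force: 0.0
```

{"method": "step_arm", "body": {"increments": "0 0 -1 0 0 0 1;0 0 -0.5 0 0 0 1;0 0 -0.5 0 0 0 1;0 0 0 0 0 0 1;0 0 0 0 0 0 1"}}

```text
time_s: 3.1
eef_pos: [0.5291, 0.144, 0.0827]
orientation: [-3.142, -0.0, 2.814]
ft_force: [-0.1, -0.2, 0.5]
finger_gap: 0.0
finger_force: 0.0
```

{"method": "step_arm", "body": {"increments": "0 0 -0.5 0 0 0 1;0 0 -0.5 0 0 0 1;0 0 0 0 0 0 1;0 0 0 0 0 0 1"}}

```text
time_s: 3.43
eef_pos: [0.5292, 0.1441, 0.0818]
orientation: [3.142, 0.0, 2.814]
ft_force: [-1.3, 0.3, 0.5]
finger_gap: -0.0001
finger_force: 0.1
```

{"method": "step_arm", "body": {"increments": "0 0 -0.5 0 0 0 1;0 0 0 0 0 0 1;0 0 0 0 0 0 1"}}

```text
time_s: 3.68
eef_pos: [0.5292, 0.1441, 0.0813]
orientation: [3.142, -0.0, 2.814]
ft_force: [-0.4, -0.5, -0.1]
finger_gap: 0.0
finger_force: 0.2
```

{"method": "step_arm", "body": {"increments": "0 0 -0.5 0 0 0 1;0 0 0 0 0 0 1;0 0 0 0 0 0 1"}}

```text
time_s: 3.93
eef_pos: [0.5292, 0.144, 0.0808]
orientation: [-3.142, -0.0, 2.814]
ft_force: [0.2, 0.2, 0.7]
finger_gap: -0.0002
finger_force: 0.2
```

{"method": "step_arm", "body": {"increments": "0 0 -0.5 0 0 0 1;0 0 -0.5 0 0 0 1;0 0 0 0 0 0 1;0 0 0 0 0 0 1"}}

```text
time_s: 4.27
eef_pos: [0.5291, 0.144, 0.0797]
orientation: [-3.142, -0.0, 2.814]
ft_force: [-0.1, 0.6, 0.6]
finger_gap: -0.0001
finger_force: 0.2
```

```bash
python3 - <<'E'
from bench import robot
import cv2,numpy as np
F=[]
for i in range(4):
    c=robot.camera("side");s=robot.get_state();F.append(s["ft_force"][2])
print(np.round(F,2),s["finger_force"],s["eef_pos"])
im=c["pixels"][135:280,195:390,::-1]
cv2.imwrite("pics/side_B.png",cv2.resize(im,None,fx=4,fy=4,interpolation=cv2.INTER_CUBIC))
E
```

```text
[ 0.28  0.59 -0.36  0.25] 0.16376939231122378 [0.52917906 0.14402416 0.07980614]
```

View pics/side_B.png

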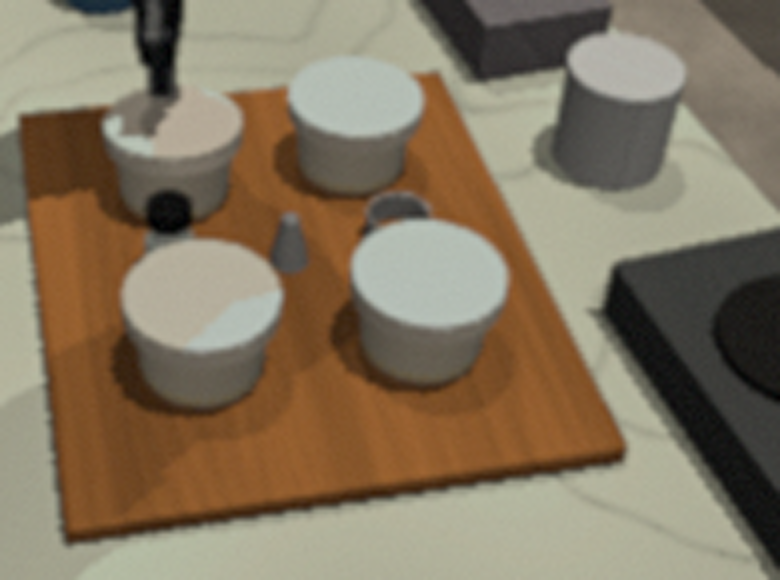

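The finger is at (160,95) on lid B. The pads feel about 0.2 N, and the tip is already 2 mm below the lid-top level with nothing resisting it. I'll press on gently to confirm the stop at the rim, expected at about 76.7 mm.

{"method": "step_arm", "body": {"increments": "0 0 -0.5 0 0 0 1;0 0 -0.5 0 0 0 1;0 0 -0.5 0 0 0 1;0 0 -0.5 0 0 0 1;0 0 0 0 0 0 1;0 0 0 0 0 0 1"}}

```text
time_s: 4.97
eef_pos: [0.5293, 0.1441, 0.0782]
orientation: [3.141, 0.0, 2.814]
ft_force: [-1.6, 0.5, 5.3]
finger_gap: 0.0003
finger_force: 2.2
```

{"method": "step_arm", "body": {"increments": "0 0 -0.5 0 0 0 1;0 0 0 0 0 0 1;0 0 0 0 0 0 1"}}

```text
time_s: 5.22
eef_pos: [0.5293, 0.1441, 0.078]
orientation: [3.141, 0.0, 2.814]
ft_force: [-2.3, -0.5, 8.2]
finger_gap: 0.0002
finger_force: 3.9
```

```bash
python3 - <<'E'
from bench import robot
import cv2,numpy as np
F=[]
for i in range(4):
    c=robot.camera("side");s=robot.get_state();F.append(s["ft_force"][2])
print(np.round(F,2),s["finger_force"],s["eef_pos"])
im=c["pixels"][145:200,215:263,::-1]
import pickle
o=pickle.load(open("d.pkl","rb"))["side"]["pixels"][145:200,215:263,::-1]
cv2.imwrite("pics/side_B2.png",cv2.resize(np.hstack([o,im]),None,fx=8,fy=8,interpolation=cv2.INTER_CUBIC))
E
```

```text
[8.12 8.71 9.35 7.78] 3.903526347130537 [0.52933602 0.14414858 0.07799897]
```

View pics/side_B2.png

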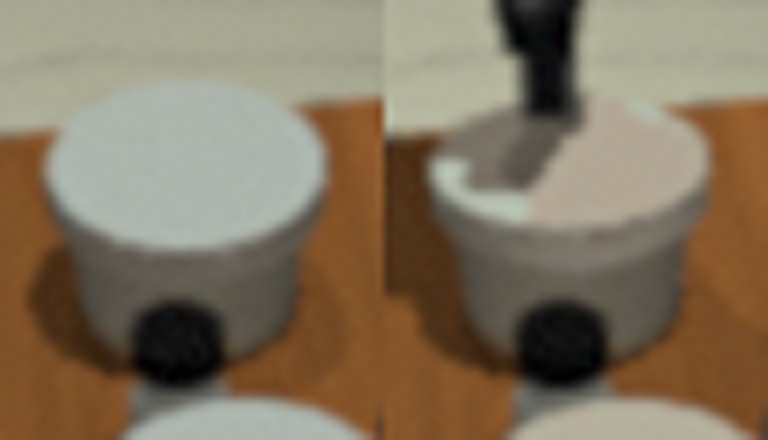

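Before on the left, now on the right: the far rim of B's top has dropped (82→100) and the near rim has risen (248→230). It met the rim at about 78.5 mm, so B is the loose lid. I'll lift off, move to its middle and push.

{"method": "step_arm", "body": {"increments": "0 0 1 0 0 0 1;0 0 1 0 0 0 1;0 0 2 0 0 0 1;0 0 3 0 0 0 1;0 0 4 0 0 0 1;0 0 4 0 0 0 1;0 -8 0 0 0 0 1;0 -12 0 0 0 0 1;0 -12 0 0 0 0 1;0 -3 0 0 0 0 1"}}

```text
time_s: 6.25
eef_pos: [0.5288, 0.1067, 0.0921]
orientation: [-3.14, -0.0, 2.812]
ft_force: [0.4, 0.2, 0.8]
finger_gap: -0.0002
finger_force: 0.0
```

{"method": "step_arm", "body": {"increments": "0 0 0 0 0 0 1;0 0 0 0 0 0 1;0 0 -3 0 0 0 1;0 0 -3 0 0 0 1;0 0 -2 0 0 0 1;0 0 0 0 0 0 1;0 0 0 0 0 0 1"}}

```text
time_s: 6.83
eef_pos: [0.5289, 0.1092, 0.084]
orientation: [-3.141, -0.001, 2.814]
ft_force: [1.0, 0.6, -0.7]
finger_gap: -0.0004
finger_force: 0.0
```

```bash
python3 - <<'E'
from bench import robot
import cv2,numpy as np
s=robot.get_state();print(s["eef_pos"],s["ft_force"])
o=[]
for n,x,y in(("side",215,140),("scene",280,165)):
    o.append(robot.camera(n)["pixels"][y:y+55,x:x+48,::-1])
cv2.imwrite("pics/B3.png",cv2.resize(np.hstack(o),None,fx=8,fy=8,interpolation=cv2.INTER_CUBIC))
E
```

```text
[0.52888706 0.10924719 0.0839689 ] [ 0.9666244   0.62026341 -0.67644247]
```

View pics/B3.png

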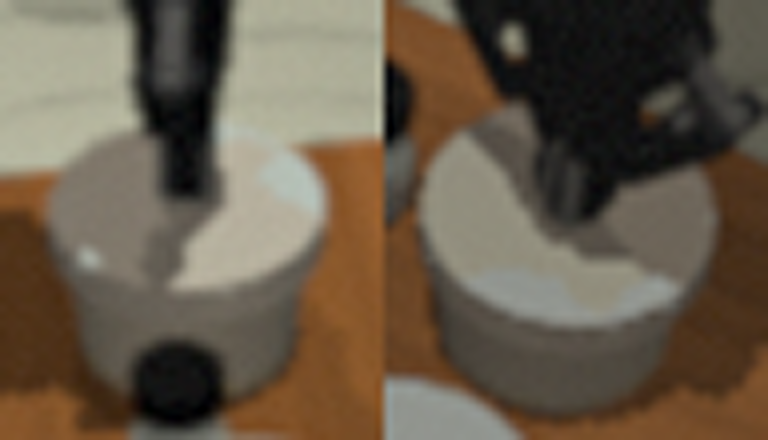

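The lid is level again, and the tip is centred on it in both views (side x 187 of 48–327, scene x 568 of 420–716). Pushing down in small steps.

{"method": "step_arm", "body": {"increments": "0 0 -1 0 0 0 1;0 0 -1 0 0 0 1;0 0 -0.5 0 0 0 1;0 0 -0.5 0 0 0 1;0 0 -0.5 0 0 0 1;0 0 0 0 0 0 1;0 0 0 0 0 0 1"}}

```text
time_s: 7.52
eef_pos: [0.5293, 0.1091, 0.0815]
orientation: [3.141, 0.0, 2.814]
ft_force: [-1.9, -0.5, 6.6]
finger_gap: 0.0001
finger_force: 3.2
```

{"method": "step_arm", "body": {"increments": "0 0 -0.5 0 0 0 1;0 0 -0.5 0 0 0 1;0 0 0 0 0 0 1;0 0 0 0 0 0 1"}}

```text
time_s: 7.85
eef_pos: [0.5293, 0.1091, 0.0806]
orientation: [3.141, 0.0, 2.814]
ft_force: [-2.6, -0.5, 6.7]
finger_gap: 0.0001
finger_force: 3.5
```

{"method": "step_arm", "body": {"increments": "0 0 -0.5 0 0 0 1;0 0 -0.5 0 0 0 1;0 0 -0.5 0 0 0 1;0 0 -0.5 0 0 0 1;0 0 0 0 0 0 1;0 0 0 0 0 0 1"}}

```text
time_s: 8.35
eef_pos: [0.5293, 0.1091, 0.0786]
orientation: [3.141, 0.0, 2.814]
ft_force: [-1.2, -0.8, 7.7]
finger_gap: 0.0
finger_force: 3.5
```

{"method": "step_arm", "body": {"increments": "0 0 -0.5 0 0 0 1;0 0 -0.5 0 0 0 1;0 0 -0.5 0 0 0 1;0 0 -0.5 0 0 0 1;0 0 0 0 0 0 1;0 0 0 0 0 0 1"}}

```text
time_s: 8.85
eef_pos: [0.5293, 0.1091, 0.0766]
orientation: [3.141, 0.0, 2.814]
ft_force: [-2.4, -0.8, 7.0]
finger_gap: 0.0001
finger_force: 3.5
```

{"method": "step_arm", "body": {"increments": "0 0 -0.5 0 0 0 1;0 0 -0.5 0 0 0 1;0 0 -0.5 0 0 0 1;0 0 0 0 0 0 1;0 0 0 0 0 0 1"}}

```text
time_s: 9.27
eef_pos: [0.5293, 0.1091, 0.076]
orientation: [3.141, 0.001, 2.814]
ft_force: [-6.2, -1.9, 15.9]
finger_gap: 0.0002
finger_force: 7.7
```

{"method": "step_arm", "body": {"increments": "0 0 -0.5 0 0 0 1;0 0 -0.5 0 0 0 1;0 0 0 0 0 0 1;0 0 0 0 0 0 1"}}

```text
time_s: 9.6
eef_pos: [0.5294, 0.1092, 0.076]
orientation: [3.141, 0.001, 2.814]
ft_force: [-8.4, -1.6, 24.9]
finger_gap: 0.0003
finger_force: 12.0
```

It bottomed firmly at 76.0 mm. Releasing and backing well clear.

{"method": "step_arm", "body": {"increments": "0 0 0.5 0 0 0 1;0 0 0.5 0 0 0 1;0 0 1 0 0 0 1;0 0 1 0 0 0 1;0 0 2 0 0 0 1;0 0 5 0 0 0 1;0 0 15 0 0 0 1;0 0 25 0 0 0 1;0 0 35 0 0 0 1;0 0 35 0 0 0 1"}}

```text
time_s: 10.43
eef_pos: [0.5282, 0.1088, 0.1939]
orientation: [-3.14, -0.002, 2.814]
ft_force: [1.0, 0.4, -0.1]
finger_gap: 0.0001
finger_force: 0.0
```

{"method": "step_arm", "body": {"increments": "-15 25 15 0 0 0 1;-20 30 10 0 0 0 1;-20 30 0 0 0 0 1;-20 30 0 0 0 0 1;-20 30 0 0 0 0 1;-15 25 0 0 0 0 1;0 0 0 0 0 0 1;0 0 0 0 0 0 1"}}

```text
time_s: 11.1
eef_pos: [0.4185, 0.2801, 0.2185]
orientation: [-3.142, 0.0, 2.817]
ft_force: [-0.0, -0.8, 0.0]
finger_gap: -0.0001
finger_force: 0.0
```

```bash
python3 - <<'E'
from bench import robot
import cv2,numpy as np
s=robot.get_state();print(s["eef_pos"],s["ft_force"])
o=[]
for n,x,y in(("side",195,140),("scene",250,140)):
    o.append(robot.camera(n)["pixels"][y:y+110,x:x+100,::-1])
cv2.imwrite("pics/B4.png",cv2.resize(np.hstack(o),None,fx=4,fy=4,interpolation=cv2.INTER_CUBIC))
E
```

```text
[0.41847943 0.2800889  0.21848001] [-0.04499109 -0.79044909  0.03045331]
```

View pics/B4.png

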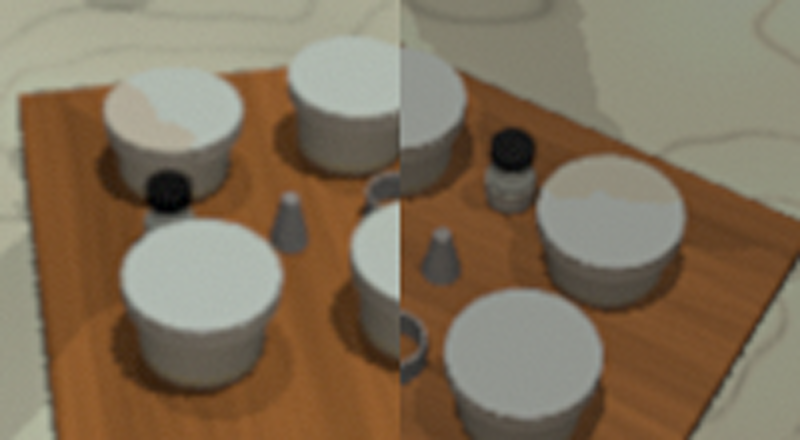

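Lid B, at (173,110) in the side half and (610,200) in the scene half, is level and now lower. Its top edge is 5–6 px lower in the enlarged crops than at the start, and nothing else has moved.

```bash
python3 -c "
from bench import robot
print(robot.sign_off())"
```

```text
the job is handed in; nothing more can be done
None
```

The loose lid was the near-left one. I pressed it down in the middle until it stopped, level, at 76.0 mm, then withdrew and handed the job in at about 11 s; it was the first lid I tried, so I didn't press the other three.

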